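Counterweigh a sample bottle on the two-pan balance

ROBOT

A 7-joint arm with a two-finger parallel gripper is mounted at the origin on the work surface. World frame = base frame: x ahead of the robot, y to its left, z up, the work surface at z = 0. Lengths are in m, angles in degrees, forces in N, time in s.
With the tool pointing down it reaches from about 0.425 to 0.875 m from the base axis. Payload 4.7 kg.
Tool frame: the origin (TCP) lies at the very end of the fingers, on their centre line; the grasp point (between the pads) lies 19 mm behind it; z points along the fingers, y is the direction in which the jaws open and shut (so a half turn about z gives the same grasp; the last joint's range is limited). The gripper opens to 85 mm and grips with 20 to 120 N. Pads are 22 mm wide; open, the fingers measure 114 mm over their backs; the gripper's body (76 mm by 85 mm) begins 54 mm behind the grasp point. The pads swing forward as they close: fully open they stand 13 mm farther back than shut.
Start: joints at [-68.921, 18.392, -4.016, 83.108, 1.295, 78.541, -3.26], TCP at [0.225, 0.61, 0.196] pointing down, gripper open.
Joint ranges: [-163.93, 163.93], [-17.29, 119.83], [-79.2, 71.16], [3.27, 140.29], [-89.18, 269.18], [5.43, 117.66], [-154.24, 154.24]. Speed limits (degrees/s): [147.25, 147.25, 180, 180, 180, 180, 180].

INTERFACE

Orientations are given as [roll, pitch, yaw] about the fixed x, y, z axes, in that order (R = Rz(yaw) Ry(pitch) Rx(roll)).
In Python, from workcell import robot gives the robot as it stands.
- The arm moves only by the tool drive_tool, never from a script. Its argument "steps" is a list of rows, each an object of numbers: "dx", "dy", "dz": the shift along the world's x, y, z in mm; "ax", "ay", "az": the turn, a rotation vector about the world's x, y, z in degrees; "grip": the opening, from 0 (shut) to 1 (fully open). A call has 1 to 12 rows; each row is the pose to reach, as a shift and turn from the pose commanded when the call began; what a row does not reach only later rows make up. A row lasts 1/12 s, in which the tool goes at most 41.7 mm and 7.16 degrees, less where a joint would pass 70% of its speed; a pose out of reach is approached as far as the arm can. A call with a gripper value outside its range is refused whole. The fingers move at their own pace and stop on an object; the grip force is fixed at half the most. Time passes only in rows, so rows that repeat a pose let the fingers close. It gives the time, the measured TCP pose, the force and the opening at its end, in the units of the state.
- robot.get_obs(): the state, without advancing time (a new reading comes with each control period).
- robot.read_camera(name): name is "scene" or "top" or "wrist"; returns the picture (400x640x3 uint8, blue, green, red); there is no depth.
- robot.calibration(name): a dict with "fov_y" (degrees; the focal length in pixels is half the picture's height over the tangent of half this angle, whatever the lens; pixels are square), "cx", "cy" (the principal point, pixels), "world_from_camera" (4x4, takes a point from camera to world coordinates); the wrist camera has in their place "hand_eye" (4x4, takes a point from camera to tool coordinates, whose origin is the TCP and whose axes are the flange's). Camera axes: x right, y up, looking along -z (the intrinsics and any distortion apply to the point x, -y, -z); pixel columns grow to the right and rows downward; lengths in m; the calibration is good to about 2 mm. A picture is of the moment at which its call begins: read the wrist's pose just before it. calibration takes no time and is no camera call.
- robot.job_done(): hands the job in, once; it reports no verdict.
The state is a dict: "time_s": time; "joint_pos": joint angles; "joint_vel": joint speeds; "effort": joint torques, N m; "tcp_pos": TCP position; "tcp_rot": TCP orientation; "wrist_force": force on the tool from outside, world axes, zero at the start; "torque": the same for the moment, N m; "grip_width": finger opening in m.
Only numpy, scipy, OpenCV 4.12 (cv2) and the standard library are available. Lean on these libraries where they do the work, as an engineer would, in place of code of your own. Each camera call takes 0.05 s, during which the arm holds its last target.

TASK

A closed bottle stands on one pan of the laboratory balance. Choose from the three brass weights on the loading deck those that together weigh as much as that bottle, and slide them from the deck onto the empty pan so that the beam comes to rest level; any weight not needed stays on the deck. Keep the weights sliding upright, never lifting them off, and leave the bottles and everything else on the bench where they stand.

Things in the scene. Friction and masses are not known exactly. Their poses are not given: they have to be found in the camera images.
- balance: white two-pan balance with an aluminium loading deck at one end, fixed to the bench; place and yaw vary. Origin on the bench, under the gap between deck and weight pan. y runs along the beam, x across, z up: deck at y -182 to -2 mm, empty weight pan y +6 to +122, pivot with thin pointer and white plate behind it (152 mm above the bench) y +184, sample pan centred at y +304.
- deck (a point): centre of the loading deck's top face: plate 160 mm (x) by 180 mm (y), 76.4 mm above the bench, open at both ends, a 5 mm high rim along both long sides. The weights stand in three lanes at about x = -48, 0, +48 mm, y between -20 and +30 mm from this point; slide them towards +y. Axes as the balance's.
- pan_weights (a point): centre of the empty pan's upper face: steel plate 160 mm (x) by 116 mm (y), rim 8 mm high on its +y side and both x sides, none towards the deck. 8 mm gap to the deck; 2 mm below the deck's top while the beam is at its starting stop, 10.4 mm when level, 19 mm at the other stop. Pans stay horizontal; where on a pan a load stands makes no difference. Axes as the balance's.
- pan_sample (a point): centre of the upper face of the pan that carries the bottle, 160 mm by 116 mm with a rim 8 mm high all round. Axes as the balance's.
- beam (a joint): angle of the beam and its pointer, rad: 0 level (pointer at the long middle mark), +0.07 stop with the sample pan down (the start), -0.07 stop with the weight pan down. Arms 120 mm long. A mismatch of 10 g turns it by about 0.024; 30 g or more puts it on a stop. Settles within about a second.
- weight_small: brass laboratory weight of 50 g: a round disc of diameter 25 mm and height 11.5 mm with a knob of diameter 11 mm on top, 20.5 mm high in all; origin at the centre of its underside, z up. Stands on the deck at the start, in one of three lanes side by side (which one varies).
- weight_medium: brass laboratory weight of 100 g: a round disc of diameter 31 mm and height 15 mm with a knob of diameter 14 mm on top, 24 mm high in all; origin at the centre of its underside, z up. Stands on the deck at the start, in one of three lanes side by side (which one varies).
- weight_large: brass laboratory weight of 200 g: a round disc of diameter 39 mm and height 19 mm with a knob of diameter 17.5 mm on top, 28 mm high in all; origin at the centre of its underside, z up. Stands on the deck at the start, in one of three lanes side by side (which one varies).
- bottle_small: closed amber glass bottle with a black cap, diameter 46 mm, 75 mm high; with its contents it weighs 150 g, give or take 2 %; origin at the centre of its underside. One of the three bottles stands on the sample pan (which one varies), the other two on the rack at the left.
- bottle_medium: closed amber glass bottle with a black cap, diameter 56 mm, 95 mm high; with its contents it weighs 250 g, give or take 2 %; origin at the centre of its underside. One of the three bottles stands on the sample pan (which one varies), the other two on the rack at the left.
- bottle_large: closed amber glass bottle with a black cap, diameter 68 mm, 115 mm high; with its contents it weighs 300 g, give or take 2 %; origin at the centre of its underside. One of the three bottles stands on the sample pan (which one varies), the other two on the rack at the left.
- dish: bystander: low glass dish, diameter 70 mm, 18 mm high, to the right of the deck; origin at the centre of its underside
- spatula: bystander: steel laboratory spoon 150 mm long lying on the bench between the robot and the deck; origin at its underside, handle towards its -x
- beaker: bystander: glass beaker, diameter 68 mm, 85 mm high, beyond the balance; origin at the centre of its underside
- jar: bystander: white plastic jar, diameter 64 mm, 70 mm high, to the right of the deck; origin at the centre of its underside
- stopper: bystander: cork stopper, diameter 32 mm, 28 mm high, to the right of the deck; origin at the centre of its underside
Not all that is in view belongs to the job. What is shaped like the bottle_large but green is not meant.

How it is judged:
By the outcome, as a careful person would: the job done as asked, in the order asked, and still so for the second after the job is handed in, with the robot touching nothing.
It also fails if it takes over 51 s, if anything falls off the work surface, if the arm or the gripper's body presses on something with over 40 N, if the wrist force passes 120 N, or if a joint passes its speed limit or range.

## Working session

There is one attempt and no reset: what is moved stays moved. The work goes in short steps, Python scripts to look and compute and a tool call to move; the robot and the scene stay as the last step left them, time stands still between calls to the robot, and variables do not carry over. Pictures are saved under pics/ and viewed, and the job is handed in when it is done.

Besides the shell and the picture viewer there is one more tool, called after "Emit:" by a JSON object that holds its "name" and its "arguments", one argument or row to a line. drive_tool: Moves the arm, as the interface text tells. Its arguments: {"type":"object","properties":{"steps":{"type":"array","items":{"type":"object","properties":{"dx":{"type":"number"},"dy":{"type":"number"},"dz":{"type":"number"},"ax":{"type":"number"},"ay":{"type":"number"},"az":{"type":"number"},"grip":{"type":"number"}}}}},"required":["steps"]}

```bash
ls; mkdir -p pics; python3 - <<'E'
from workcell import robot
import cv2,json
for n in("scene","top","wrist"):
    print(n,robot.calibration(n))
o=robot.get_obs();print(o)
for n in("scene","top","wrist"):
    cv2.imwrite(f"pics/{n}0.png",robot.read_camera(n))
E
```

```text
pics
scene {'fov_y': 54.56666198377289, 'cx': 323.67043762598905, 'cy': 199.79905507423527, 'world_from_camera': array([[-0.0985878 , -0.77157854,  0.62844809,  1.25221069],
       [ 0.99509724, -0.07144387,  0.06839053,  0.14002739],
       [-0.0078699 ,  0.63210943,  0.77483917,  0.9771757 ],
       [ 0.        ,  0.        ,  0.        ,  1.        ]])}
top {'fov_y': 46.51603551372967, 'cx': 313.65224430670366, 'cy': 200.25506832462077, 'world_from_camera': array([[-0.01216371,  0.99561515, -0.09274979,  0.39681225],
       [-0.99981713, -0.01347884, -0.01356603,  0.06722525],
       [-0.01475671,  0.09256782,  0.99559703,  1.6370908 ],
       [ 0.        ,  0.        ,  0.        ,  1.        ]])}
wrist {'fov_y': 63.79921093134223, 'cx': 322.09771697111006, 'cy': 196.55424037585337, 'hand_eye': array([[ 2.07790656e-05,  9.65988068e-01,  2.58586644e-01,
         6.48683302e-02],
       [ 9.99999323e-01, -3.21026101e-04,  1.11888351e-03,
         1.23230667e-04],
       [ 1.16384118e-03,  2.58586446e-01, -9.65987420e-01,
        -1.77666072e-01],
       [ 0.00000000e+00,  0.00000000e+00,  0.00000000e+00,
         1.00000000e+00]])}
{'time_s': 0.0, 'joint_pos': array([-68.92111974,  18.44244687,  -4.01620877,  83.17380543,
         1.29482707,  78.54010596,  -3.26056055]), 'joint_vel': array([ 0.0066814 ,  0.05112492,  0.05981472, -0.02501315,  0.04087936,
        0.13695518, -0.00183656]), 'effort': array([-9.14543398e-05, -4.93584144e+01, -3.82252727e-01, -3.14342308e+01,
        1.30241731e-02,  1.13669582e-02,  9.60801401e-06]), 'tcp_pos': array([0.22503562, 0.60916902, 0.19509486]), 'tcp_rot': array([-1.79888876e+02,  5.23701687e-03,  1.59730898e+02]), 'wrist_force': array([-0.23494256,  0.79694626,  1.40979021]), 'torque': array([ 0.1000962 ,  0.02883748, -0.00077355]), 'grip_width': 0.0855299558980504}
```

View pics/scene0.png

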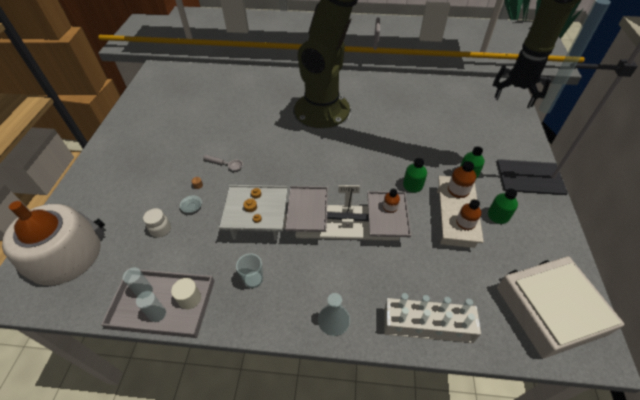

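View pics/top0.png

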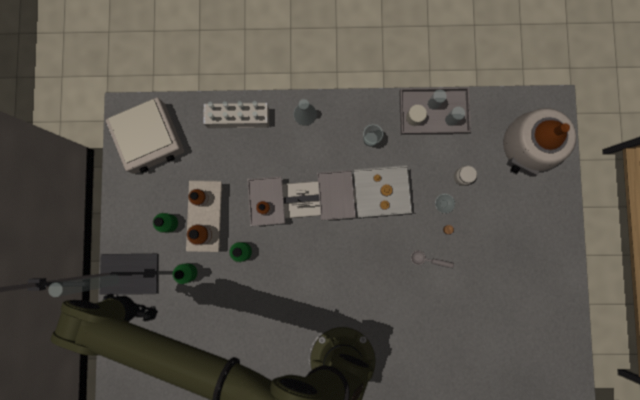

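View pics/wrist0.png

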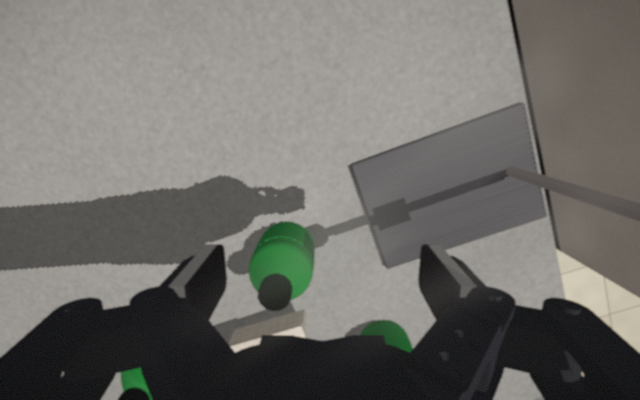

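```bash
python3 - <<'E'
import cv2
s=cv2.imread("pics/scene0.png");t=cv2.imread("pics/top0.png")
cv2.imwrite("pics/sz.png",cv2.resize(s[150:250,210:410],None,fx=4,fy=4,interpolation=cv2.INTER_CUBIC))
cv2.imwrite("pics/sb.png",cv2.resize(s[140:250,370:530],None,fx=5,fy=5,interpolation=cv2.INTER_CUBIC))
cv2.imwrite("pics/tz.png",cv2.resize(t[150:240,240:420],None,fx=4.4,fy=4.4,interpolation=cv2.INTER_CUBIC))
E
```

```text
(no output)
```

View pics/sz.png

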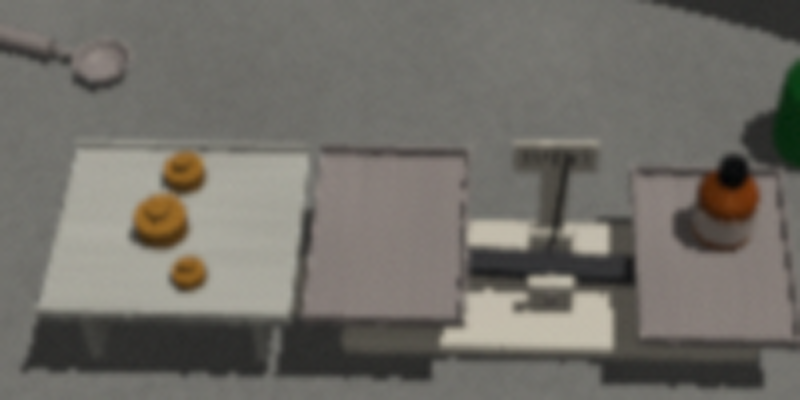

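View pics/sb.png

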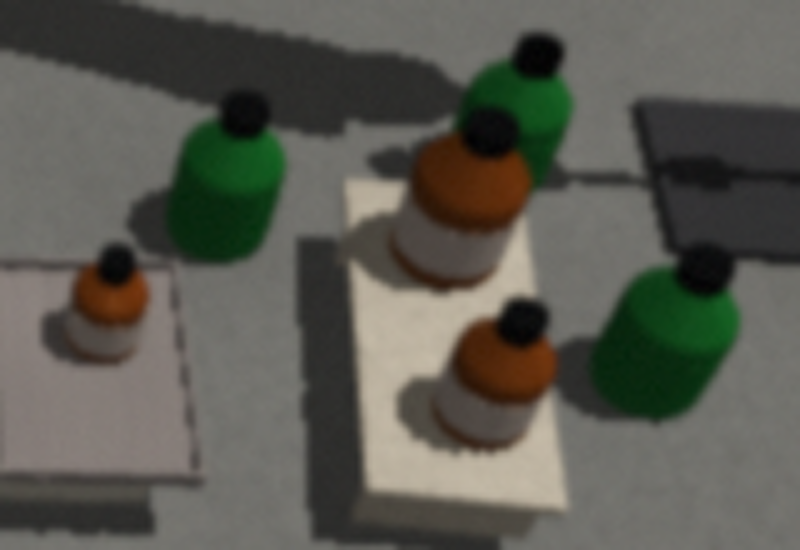

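View pics/tz.png

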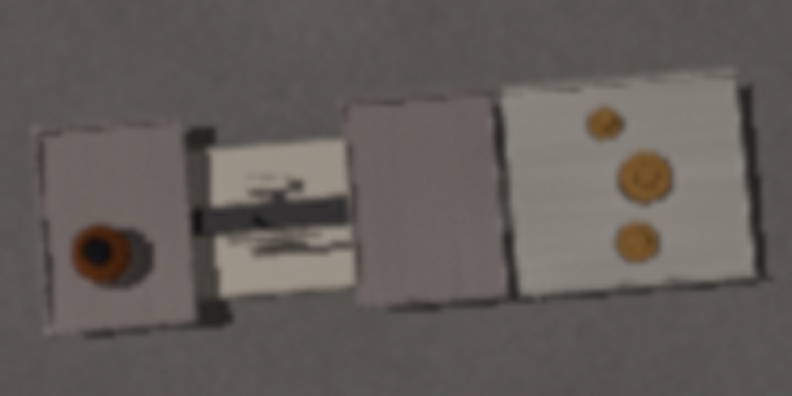

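The scene view shows the deck at left (≈220–287, 187–230). The small weight is at ≈(257,218), the large at ≈(250,205) and the medium at ≈(256,193). The bottle on the sample pan, at (392,200), is clearly the smallest amber one, which points to 150 g. I'll measure to confirm.

```bash
cat > h.py <<'E'
import numpy as np
from workcell import robot
from scipy.optimize import least_squares
from scipy.spatial.transform import Rotation as R
def cam(name,obs=None):
    c=robot.calibration(name); f=200/np.tan(np.radians(c['fov_y']/2))
    if name=='wrist':
        T=np.eye(4);T[:3,:3]=R.from_euler('xyz',obs['tcp_rot'],degrees=True).as_matrix();T[:3,3]=obs['tcp_pos'];W=T@c['hand_eye']
    else: W=c['world_from_camera']
    return f,c['cx'],c['cy'],W
def proj(C,P):
    f,cx,cy,W=C; p=(np.asarray(P)-W[:3,3])@W[:3,:3]
    return np.stack([cx+f*p[...,0]/-p[...,2],cy+f*p[...,1]/p[...,2]],-1)
def tri(Cs,uvs,x0=(.55,0,.08)):
    r=least_squares(lambda X:np.concatenate([proj(C,X)-u for C,u in zip(Cs,uvs)]),x0)
    return r.x,np.abs(r.fun).max()
E
cat > m.py <<'E'
from h import *
S=cam('scene');T=cam('top')
sz=lambda u,v:np.array([210+(u+.5)/4-.5,150+(v+.5)/4-.5])
tz=lambda u,v:np.array([240+(u+.5)/4.4-.5,150+(v+.5)/4.4-.5])
sb=lambda u,v:np.array([370+(u+.5)/5-.5,140+(v+.5)/5-.5])
pts={ # scene, top
'deck(-x,-y)':(sz(77,150),tz(757,278)),'deck(-x,+y)':(sz(309,152),tz(518,297)),
'deck(+x,+y)':(sz(293,318),tz(500,85)),'deck(+x,-y)':(sz(40,312),tz(738,72)),
'pan(-x,-y)':(sz(320,152),tz(508,299)),'pan(+x,-y)':(sz(302,320),tz(493,95)),
'pan(+x,+y)':(sz(462,320),tz(347,103)),'pan(-x,+y)':(sz(466,151),tz(358,305)),
'sp(-x,+y)':(sz(780,170),tz(47,330)),'sp(+x,+y)':(sz(797,342),tz(40,128)),
'small':(sz(188,268),tz(604,123)),'large':(sz(161,212),tz(645,176)),'medium':(sz(184,166),tz(638,242)),
'bottlecap':(sb(117,250),tz(97,250))}
X={}
for k,(a,b) in pts.items():
    x,e=tri([S,T],[a,b]);X[k]=x;print(k,np.round(x*1000,1),round(e,2),'px')
# rack bottle caps: size check
t=R
def bal(p,L):
    c,s=np.cos(p[2]),np.sin(p[2]);L=np.asarray(L)
    return np.array([p[0]+c*L[0]-s*L[1],p[1]+s*L[0]+c*L[1],L[2]])
loc={'deck(-x,-y)':(-.08,-.182,.0764),'deck(-x,+y)':(-.08,-.002,.0764),'deck(+x,+y)':(.08,-.002,.0764),'deck(+x,-y)':(.08,-.182,.0764),
'pan(-x,-y)':(-.08,.006,.0744),'pan(+x,-y)':(.08,.006,.0744),'pan(+x,+y)':(.08,.122,.08),'pan(-x,+y)':(-.08,.122,.08),'sp(-x,+y)':(-.08,.362,.066),'sp(+x,+y)':(.08,.362,.066)}
def res(p): return np.concatenate([np.r_[proj(S,bal(p,l))-pts[k][0],proj(T,bal(p,l))-pts[k][1]] for k,l in loc.items()])
r=least_squares(res,[.55,0,0],loss='soft_l1');print('balance',r.x[:2]*1000,np.degrees(r.x[2]));print(np.round(res(r.x).reshape(-1,4),1))
for k in('small','large','medium','bottlecap'):
    d=X[k][:2]-r.x[:2];c,s=np.cos(r.x[2]),np.sin(r.x[2]);print(k,'local',np.round(1000*np.array([c*d[0]+s*d[1],-s*d[0]+c*d[1]]),1))
for l in((.048,-.092,.0764),(0,-.092,.0764),(-.048,-.092,.0764)):print(bal(r.x,l))
E
python3 m.py
```

```text
deck(-x,-y) [ 495.4 -238.6   72.8] 0.41 px
deck(-x,+y) [483.5 -57.3  75.9] 0.02 px
deck(+x,+y) [645.  -43.7  85.4] 0.75 px
deck(+x,-y) [ 652.7 -225.2   79.6] 1.17 px
pan(-x,-y) [482.  -49.3  75.1] 0.13 px
pan(+x,-y) [639.  -39.1  75. ] 0.69 px
pan(+x,+y) [633.5  73.8  82.2] 0.83 px
pan(-x,+y) [478.6  64.2  84.2] 0.14 px
sp(-x,+y) [463.2 303.6  69.8] 0.09 px
sp(+x,+y) [619.9 310.3  67.4] 0.32 px
small [ 613.8 -123.    92.3] 0.32 px
large [ 571.7 -151.1  100.7] 0.51 px
medium [ 522.4 -145.4   95.2] 0.48 px
bottlecap [518.5 257.4 140.7] 0.47 px
balance [562.23569236 -51.39119976] 3.5578245392274894
[[-0.3 -1.2 -0.4  0.6]
 [-0.3 -0.4  0.3  0.3]
 [-1.8  0.9  0.5  1.4]
 [-1.8  0.8 -0.5  0.3]
 [-0.4  0.1  0.2  0. ]
 [-1.2  0.9 -0.3 -0.6]
 [-0.2  0.8 -1.3 -0.1]
 [ 0.6  0.  -0.2  1.2]
 [ 0.1  0.  -0.3  1. ]
 [ 1.3  0.3 -1.6  0.1]]
small local [ 47.  -74.6]
large local [   3.3 -100.1]
medium local [-45.6 -91.4]
bottlecap local [-24.5 310.9]
[ 0.61585232 -0.14023521  0.0764    ]
[ 0.56794483 -0.14321389  0.0764    ]
[ 0.52003734 -0.14619257  0.0764    ]
```

The bottle's pixel widths put it at ≈47 mm diameter, against ≈60 and ≈70 mm for the two on the rack. So it is bottle_small (150 g), and the weights needed are medium and small. I'm moving to a hover behind the weights, with the tool x axis along the balance's +y.

Emit:
{"name": "drive_tool", "arguments": {
  "steps": [
    {"dx":25,"dy":-28,"dz":18,"az":-5.5,"grip":0.1},
    {"dx":50,"dy":-60,"dz":30,"az":-11,"grip":0.1},
    {"dx":75,"dy":-92,"dz":40,"az":-16.5,"grip":0.1},
    {"dx":100,"dy":-124,"dz":50,"az":-22,"grip":0.1},
    {"dx":125,"dy":-156,"dz":60,"az":-27.5,"grip":0.1},
    {"dx":150,"dy":-188,"dz":65,"az":-33,"grip":0.1},
    {"dx":175,"dy":-220,"dz":65,"az":-38.5,"grip":0.1},
    {"dx":200,"dy":-252,"dz":65,"az":-44,"grip":0.1},
    {"dx":225,"dy":-284,"dz":65,"az":-49.5,"grip":0.1},
    {"dx":250,"dy":-316,"dz":65,"az":-55,"grip":0.1},
    {"dx":275,"dy":-348,"dz":65,"az":-60.5,"grip":0.1},
    {"dx":300,"dy":-380,"dz":65,"az":-66,"grip":0.1}
  ]
}}

```text
validation failed for argument at $.st...
```

Emit:
{"name": "drive_tool", "arguments": {
  "steps": [
    {"dx":6,"dy":-38,"grip":0.1},
    {"dx":12,"dy":-76,"grip":0.1},
    {"dx":18,"dy":-114,"grip":0.1},
    {"dx":24,"dy":-152,"grip":0.1},
    {"dx":30,"dy":-190,"grip":0.1},
    {"dx":36,"dy":-228,"grip":0.1},
    {"dx":42,"dy":-266,"grip":0.1},
    {"dx":48,"dy":-304,"grip":0.1},
    {"dx":54,"dy":-342,"grip":0.1},
    {"dx":60,"dy":-380,"grip":0.1},
    {"dx":66,"dy":-418,"grip":0.1},
    {"dx":66,"dy":-418,"grip":0.1}
  ]
}}

```text
validation failed for argument at $.st...
```

```bash
python3 - <<'E'
from workcell import robot
import cv2,pickle
o=robot.get_obs();im=robot.read_camera('wrist')
print({k:o[k] for k in('time_s','tcp_pos','tcp_rot','wrist_force','grip_width','joint_pos')})
pickle.dump((o,im),open('w1.pkl','wb'));cv2.imwrite('pics/w1.png',im)
E
```

```text
{'time_s': 0.15, 'tcp_pos': array([0.22509098, 0.60928217, 0.19536432]), 'tcp_rot': array([-1.79913845e+02,  4.24371405e-03,  1.59729538e+02]), 'wrist_force': array([-0.43712318,  0.18572829, -0.07520451]), 'grip_width': 0.08572467312545136, 'joint_pos': array([-68.92115968,  18.43001261,  -4.01400164,  83.15910087,
         1.29358721,  78.54217525,  -3.25929066])}
```

View pics/w1.png

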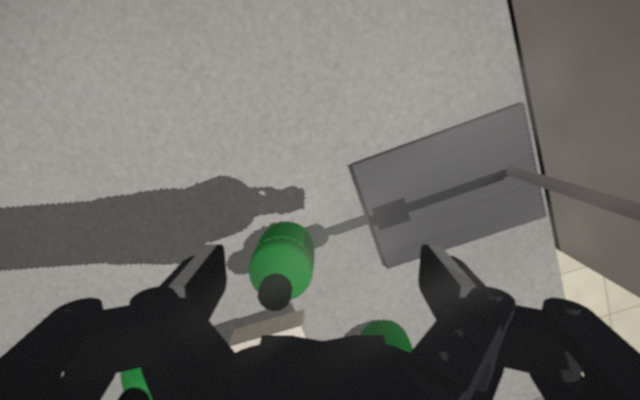

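The arm didn't move: both calls failed validation. I'll retry one row with every field filled in.

Emit:
{"name": "drive_tool", "arguments": {
  "steps": [
    {"dx":25.0,"dy":-28.0,"dz":18.0,"ax":0.0,"ay":0.0,"az":-5.5,"grip":0.1}
  ]
}}

```text
time_s: 0.28
tcp_pos: [0.2412, 0.5845, 0.2093]
tcp_rot: [-179.6, -0.3, 154.9]
wrist_force: [-1.6, -0.2, -1.4]
grip_width: 0.0755
```

Emit:
{"name": "drive_tool", "arguments": {
  "steps": [
    {"dx":25,"dy":-32,"dz":12,"ax":0,"ay":0,"az":-5.5,"grip":0.1},
    {"dx":50,"dy":-64,"dz":22,"ax":0,"ay":0,"az":-11,"grip":0.1},
    {"dx":75,"dy":-96,"dz":32,"ax":0,"ay":0,"az":-16.5,"grip":0.1},
    {"dx":100,"dy":-128,"dz":42,"ax":0,"ay":0,"az":-22,"grip":0.1},
    {"dx":125,"dy":-160,"dz":47,"ax":0,"ay":0,"az":-27.5,"grip":0.1},
    {"dx":150,"dy":-192,"dz":47,"ax":0,"ay":0,"az":-33,"grip":0.1},
    {"dx":175,"dy":-224,"dz":47,"ax":0,"ay":0,"az":-38.5,"grip":0.1},
    {"dx":200,"dy":-256,"dz":47,"ax":0,"ay":0,"az":-44,"grip":0.1},
    {"dx":225,"dy":-288,"dz":47,"ax":0,"ay":0,"az":-49.5,"grip":0.1},
    {"dx":250,"dy":-320,"dz":47,"ax":0,"ay":0,"az":-55,"grip":0.1},
    {"dx":275,"dy":-352,"dz":47,"ax":0,"ay":0,"az":-60.7,"grip":0.1}
  ]
}}

```text
time_s: 1.2
tcp_pos: [0.526, 0.228, 0.2614]
tcp_rot: [180.0, -0.0, 93.3]
wrist_force: [0.9, 0.9, -0.3]
grip_width: 0.0087
```

Emit:
{"name": "drive_tool", "arguments": {
  "steps": [
    {"dx":6,"dy":-38,"dz":0,"ax":0,"ay":0,"az":0,"grip":0.1},
    {"dx":12,"dy":-76,"dz":0,"ax":0,"ay":0,"az":0,"grip":0.1},
    {"dx":18,"dy":-114,"dz":0,"ax":0,"ay":0,"az":0,"grip":0.1},
    {"dx":24,"dy":-152,"dz":0,"ax":0,"ay":0,"az":0,"grip":0.1},
    {"dx":30,"dy":-190,"dz":0,"ax":0,"ay":0,"az":0,"grip":0.1},
    {"dx":36,"dy":-228,"dz":0,"ax":0,"ay":0,"az":0,"grip":0.1},
    {"dx":42,"dy":-266,"dz":0,"ax":0,"ay":0,"az":0,"grip":0.1},
    {"dx":48,"dy":-304,"dz":0,"ax":0,"ay":0,"az":0,"grip":0.1},
    {"dx":54,"dy":-342,"dz":0,"ax":0,"ay":0,"az":0,"grip":0.1},
    {"dx":60,"dy":-380,"dz":0,"ax":0,"ay":0,"az":0,"grip":0.1},
    {"dx":66,"dy":-418,"dz":0,"ax":0,"ay":0,"az":0,"grip":0.1},
    {"dx":66,"dy":-418,"dz":0,"ax":0,"ay":0,"az":0,"grip":0.1}
  ]
}}

```text
time_s: 2.2
tcp_pos: [0.5892, -0.1989, 0.2611]
tcp_rot: [-179.9, 0.4, 92.8]
wrist_force: [-1.0, -0.9, 0.1]
grip_width: 0.0086
```

```bash
cat > w.py <<'E'
from workcell import robot
import cv2,pickle,sys
n=sys.argv[1]
o=robot.get_obs();im=robot.read_camera('wrist')
print({k:o[k] for k in('time_s','tcp_pos','tcp_rot','wrist_force','grip_width','joint_pos')})
pickle.dump((o,im),open(n+'.pkl','wb'));cv2.imwrite(f'pics/{n}.png',im)
E
python3 w.py w2
```

```text
{'time_s': 2.2, 'tcp_pos': array([ 0.58923313, -0.19889063,  0.26106615]), 'tcp_rot': array([-179.93018719,    0.38353281,   92.8191438 ]), 'wrist_force': array([-0.95527949, -0.93620708,  0.09398607]), 'grip_width': 0.008640141142542159, 'joint_pos': array([-14.49138943,  15.43526557,  37.96903871,  82.9434533 ,
        -9.08625357,  84.74114944,  26.10391444])}
```

View pics/w2.png

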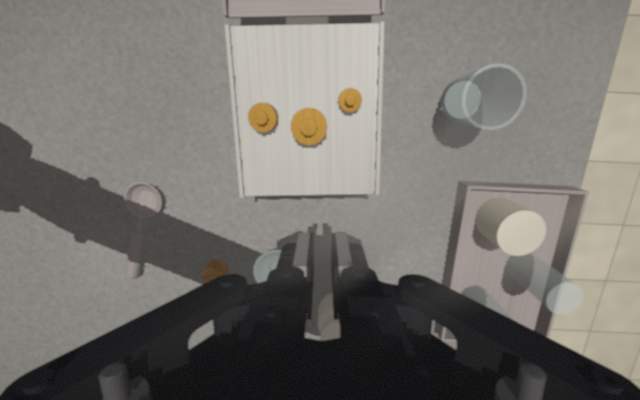

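The wrist view shows the deck, corners ≈(229,24), (384,22), (379,195), (242,197), seen from its -y end. The medium weight is at (262,117), the large at (309,127) and the small at (350,100). The spoon, stopper and dish are to the left and below, clear of the lanes. Next I'll segment the brass and locate the weights precisely.

```bash
cat > loc.py <<'E'
from h import *
import cv2,pickle,sys
o,im=pickle.load(open(sys.argv[1],'rb'));C=cam('wrist',o)
def ray(uv,z):
    f,cx,cy,W=C;d=W[:3,:3]@np.array([(uv[0]-cx)/f,-(uv[1]-cy)/f,-1]);t=(z-W[2,3])/d[2];return W[:3,3]+t*d
hsv=cv2.cvtColor(im,cv2.COLOR_BGR2HSV);m=cv2.inRange(hsv,(8,150,90),(30,255,255))
m[230:]=0
n,l,st,ce=cv2.connectedComponentsWithStats(m)
B=np.array([.5622,-.0514]);th=np.radians(3.56);c,s=np.cos(th),np.sin(th)
def local(p):
    d=p[:2]-B;return np.round(1000*np.array([c*d[0]+s*d[1],-s*d[0]+c*d[1]]),1)
for i in range(1,n):
    if st[i,4]<60: continue
    x,y,w,h,a=st[i];print('blob',st[i],ce[i].round(1))
    z=.0764+(.0115 if w<28 else .015 if w<33 else .019)/2
    p=ray(ce[i],z);wl=ray((x,ce[i][1]),z);wr=ray((x+w,ce[i][1]),z);print('  world',np.round(p*1000,1),'local',local(p),'width mm',round(1000*np.linalg.norm(wl-wr),1))
for uv in((229,24),(384,22),(379,195),(242,197)): p=ray(uv,.0764);print(uv,np.round(p*1000,1),local(p))
E
python3 loc.py w2.pkl
```

```text
blob [340  90  20  21 343] [349.5 100.1]
  world [ 614.8 -123.2   82.2] local [ 48.  -74.9] width mm 21.2
blob [250 104  27  27 578] [262.8 117.2]
  world [ 522.8 -145.4   82.2] local [-45.2 -91.3] width mm 29.1
blob [292 109  34  35 909] [308.4 126.3]
  world [ 572.4 -152.2   85.9] local [   3.9 -101.3] width mm 36.5
(229, 24) [487.4 -55.   76.4] [-74.9   1.1]
(384, 22) [644.8 -45.4  76.4] [82.8  0.9]
(379, 195) [ 657.2 -227.1   76.4] [  83.9 -181.2]
(242, 197) [ 497.5 -237.4   76.4] [ -76.1 -181.6]
```

The wrist fix agrees with the two-view fix to within about 1 mm. I'll let the arm settle, then lower behind the small weight.

Emit:
{"name": "drive_tool", "arguments": {
  "steps": [
    {"dx":10,"dy":10,"dz":-30,"ax":0,"ay":0,"az":0,"grip":0.1},
    {"dx":20,"dy":20,"dz":-60,"ax":0,"ay":0,"az":0,"grip":0.1},
    {"dx":27,"dy":22,"dz":-95,"ax":0,"ay":0,"az":0,"grip":0.1},
    {"dx":27,"dy":22,"dz":-130,"ax":0,"ay":0,"az":0,"grip":0.1},
    {"dx":27,"dy":22,"dz":-130,"ax":0,"ay":0,"az":0,"grip":0.1},
    {"dx":27,"dy":22,"dz":-130,"ax":0,"ay":0,"az":0,"grip":0.1}
  ]
}}

```text
time_s: 2.75
tcp_pos: [0.6168, -0.1646, 0.1297]
tcp_rot: [-179.8, -0.1, 93.6]
wrist_force: [-0.0, -0.2, 0.3]
grip_width: 0.0085
```

```bash
python3 w.py w3
```

```text
{'time_s': 2.75, 'tcp_pos': array([ 0.61684963, -0.16457095,  0.12969523]), 'tcp_rot': array([-1.79750019e+02, -7.06740479e-02,  9.36074302e+01]), 'wrist_force': array([-0.02928193, -0.22001717,  0.32822244]), 'grip_width': 0.00853269842533998, 'joint_pos': array([-15.13085726,  21.75759918,  35.25828586,  90.7495084 ,
       -12.98077346,  71.90665218,  25.9163559 ])}
```

View pics/w3.png

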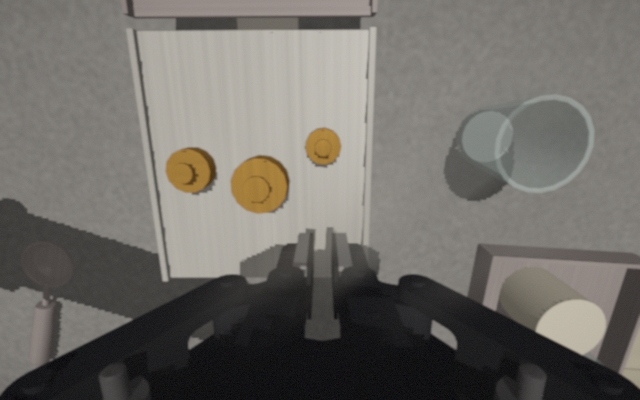

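```bash
python3 loc.py w3.pkl; python3 - <<'E'
from h import *
import pickle
Cs=[];
for n in('w2','w3'):
    o,_=pickle.load(open(n+'.pkl','rb'));Cs.append(cam('wrist',o))
for k,a,b in(('small',(350.5,99.5),(322.5,147.5)),('large',(309,129),(257,188)),('medium',(262,119),(182,173))):print('knob',k,tri(Cs,[np.array(a),np.array(b)]))
for k,a,b in(('deck far L',(229.5,24),(138,30)),('deck far R',(383.5,22),(371,30))):print(k,tri(Cs,[np.array(a),np.array(b)]))
E
```

```text
blob [307 129  33  35 881] [322.6 146. ]
  world [ 614.7 -123.    85.9] local [ 48.  -74.8] width mm 22.6
blob [ 167  149   45   43 1492] [189.2 169.3]
  world [ 522.6 -145.1   85.9] local [-45.3 -91.1] width mm 31.5
blob [ 232  157   56   55 2403] [259.8 184.1]
  world [ 572.1 -152.6   85.9] local [   3.6 -101.6] width mm 39.6
(229, 24) [548.9 -49.1  76.4] [-13.2   3.1]
(384, 22) [649.5 -41.7  76.4] [87.7  4.3]
(379, 195) [ 658.8 -157.5   76.4] [  89.8 -111.9]
(242, 197) [ 557.2 -165.5   76.4] [ -12.1 -113.6]
knob small (array([ 0.61462461, -0.12290102,  0.09651372]), np.float64(0.036201414010974986))
knob large (array([ 0.57233194, -0.15366786,  0.09477928]), np.float64(1.0212091088819193))
knob medium (array([ 0.52447804, -0.14525425,  0.10120083]), np.float64(1.2658667933569347))
deck far L (array([ 0.48650146, -0.05494265,  0.07125444]), np.float64(1.1814062320524101))
deck far R (array([ 0.63263336, -0.06361945,  0.15003661]), np.float64(0.6058683701646146))
```

The small weight sits at (614.7, -123.0), and its knob top measures 96.5 mm against the 96.9 mm expected. Lowering behind it now.

Emit:
{"name": "drive_tool", "arguments": {
  "steps": [
    {"dx":0,"dy":0,"dz":-25,"ax":0,"ay":0,"az":0,"grip":0.1},
    {"dx":0,"dy":0,"dz":-45,"ax":0,"ay":0,"az":0,"grip":0.1},
    {"dx":0,"dy":0,"dz":-49.5,"ax":0,"ay":0,"az":0,"grip":0.1},
    {"dx":0,"dy":0,"dz":-49.5,"ax":0,"ay":0,"az":0,"grip":0.1}
  ]
}}

```text
time_s: 3.13
tcp_pos: [0.6186, -0.1662, 0.083]
tcp_rot: [179.9, -0.0, 93.5]
wrist_force: [-0.4, -0.2, 1.1]
grip_width: 0.0085
```

Emit:
{"name": "drive_tool", "arguments": {
  "steps": [
    {"dx":-0.5,"dy":8,"dz":0,"ax":0,"ay":0,"az":0,"grip":0.1},
    {"dx":-1,"dy":16,"dz":0,"ax":0,"ay":0,"az":0,"grip":0.1},
    {"dx":-1.5,"dy":24,"dz":0,"ax":0,"ay":0,"az":0,"grip":0.1},
    {"dx":-2,"dy":32,"dz":0,"ax":0,"ay":0,"az":0,"grip":0.1},
    {"dx":-2.5,"dy":40,"dz":0,"ax":0,"ay":0,"az":0,"grip":0.1}
  ]
}}

```text
time_s: 3.55
tcp_pos: [0.6162, -0.1247, 0.0825]
tcp_rot: [179.9, -0.0, 93.6]
wrist_force: [1.0, -0.1, -0.6]
grip_width: 0.0083
```

```bash
python3 w.py w4
```

```text
{'time_s': 3.55, 'tcp_pos': array([ 0.61620064, -0.12471504,  0.08253982]), 'tcp_rot': array([ 1.79927210e+02, -1.78475315e-02,  9.35894911e+01]), 'wrist_force': array([ 0.99927262, -0.07914539, -0.58952316]), 'grip_width': 0.008300082894952846, 'joint_pos': array([-18.1314475 ,  22.50014214,  33.99259684,  95.36296223,
       -13.56359004,  66.22101049,  22.92246326])}
```

View pics/w4.png

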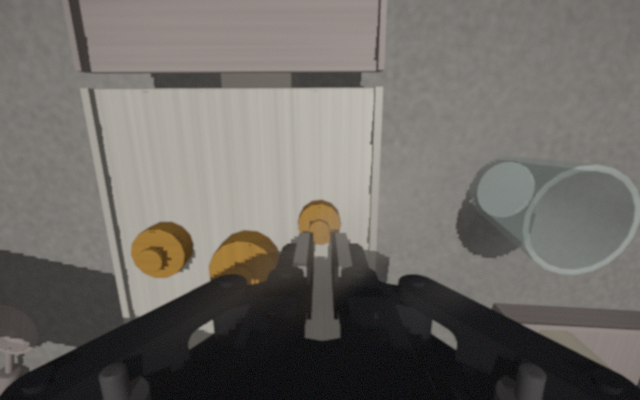

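The small disc at (319,220) sits centred between the fingertips. I'll go 2 mm lower and push on, onto the pan.

Emit:
{"name": "drive_tool", "arguments": {
  "steps": [
    {"dx":-0.5,"dy":8,"dz":-1.5,"ax":0,"ay":0,"az":0,"grip":0.1},
    {"dx":-1.2,"dy":18,"dz":-2,"ax":0,"ay":0,"az":0,"grip":0.1},
    {"dx":-1.8,"dy":28,"dz":-2,"ax":0,"ay":0,"az":0,"grip":0.1},
    {"dx":-2.4,"dy":38,"dz":-2,"ax":0,"ay":0,"az":0,"grip":0.1},
    {"dx":-3,"dy":48,"dz":-2,"ax":0,"ay":0,"az":0,"grip":0.1},
    {"dx":-3.6,"dy":58,"dz":-2,"ax":0,"ay":0,"az":0,"grip":0.1},
    {"dx":-4.2,"dy":68,"dz":-2,"ax":0,"ay":0,"az":0,"grip":0.1},
    {"dx":-4.9,"dy":78,"dz":-2,"ax":0,"ay":0,"az":0,"grip":0.1},
    {"dx":-5.5,"dy":88,"dz":-2,"ax":0,"ay":0,"az":0,"grip":0.1},
    {"dx":-5.9,"dy":95,"dz":-2,"ax":0,"ay":0,"az":0,"grip":0.1},
    {"dx":-5.9,"dy":95,"dz":-2,"ax":0,"ay":0,"az":0,"grip":0.1}
  ]
}}

```text
time_s: 4.52
tcp_pos: [0.6098, -0.0285, 0.0796]
tcp_rot: [-180.0, -0.1, 93.7]
wrist_force: [0.2, -0.2, -0.2]
grip_width: 0.0082
```

```bash
python3 w.py w5
```

```text
{'time_s': 4.5167, 'tcp_pos': array([ 0.60984896, -0.02851096,  0.07962606]), 'tcp_rot': array([-1.79997004e+02, -6.39583253e-02,  9.36967680e+01]), 'wrist_force': array([ 0.22407929, -0.16563956, -0.16965629]), 'grip_width': 0.008211454144166512, 'joint_pos': array([-26.24480307,  20.15689417,  32.21637935,  98.09749434,
       -11.7521341 ,  65.1282741 ,  13.06074508])}
```

View pics/w5.png

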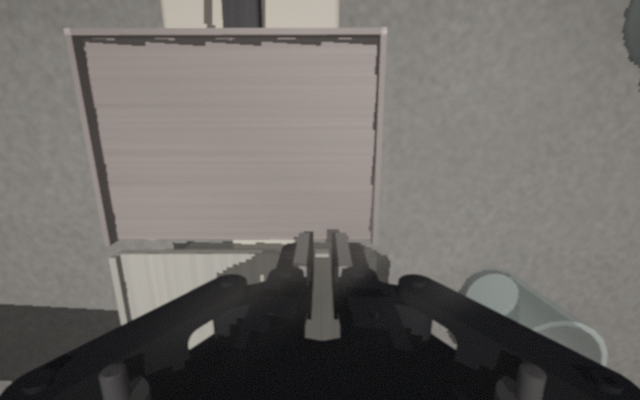

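The small weight isn't in this view, so I'm checking the other cameras before moving anything.

```bash
python3 - <<'E'
from workcell import robot
import cv2
s=robot.read_camera("scene");t=robot.read_camera("top")
cv2.imwrite("pics/s5.png",cv2.resize(s[130:270,190:420],None,fx=3.4,fy=3.4,interpolation=cv2.INTER_CUBIC))
cv2.imwrite("pics/t5.png",cv2.resize(t[140:240,240:430],None,fx=4.2,fy=4.2,interpolation=cv2.INTER_CUBIC))
E
```

```text
(no output)
```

View pics/s5.png

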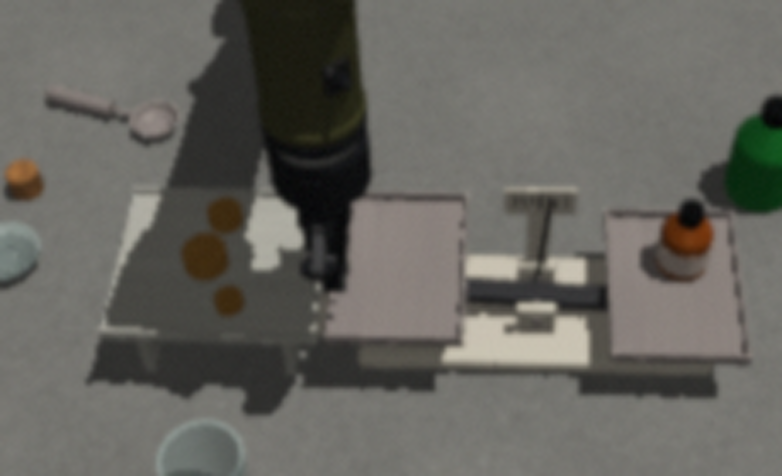

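View pics/t5.png

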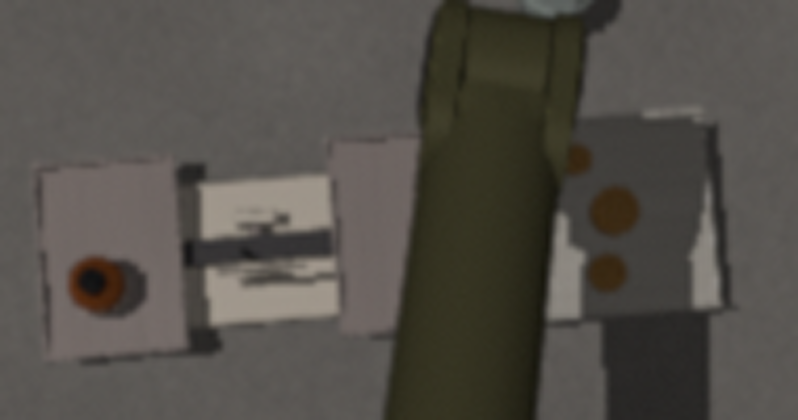

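The small weight hasn't moved from the deck; it shows at ≈(257,218) in the scene frame, as before. So the fingertips passed over it. I'll check where the TCP projects compared with the visible fingertips.

```bash
python3 - <<'E'
from h import *
import pickle,cv2
for n in('w2','w4','w5'):
    o,im=pickle.load(open(n+'.pkl','rb'));C=cam('wrist',o)
    Rt=R.from_euler('xyz',o['tcp_rot'],degrees=True).as_matrix()
    for l in((0,0,0),(.011,0,0),(-.011,0,0),(0,0,-.019),(.011,.004,0)):
        print(n,l,proj(C,o['tcp_pos']+Rt@np.array(l)).round(1))
o,im=pickle.load(open('w4.pkl','rb'))
cv2.imwrite('pics/w4z.png',cv2.resize(im[190:350,220:420],None,fx=3.75,fy=3.75,interpolation=cv2.INTER_CUBIC))
E
python3 loc.py w4.pkl
```

```text
w2 (0, 0, 0) [321.6 225.3]
w2 (0.011, 0, 0) [321.6 207.3]
w2 (-0.011, 0, 0) [321.6 242.7]
w2 (0, 0, -0.019) [321.6 237.7]
w2 (0.011, 0.004, 0) [328.5 207.3]
w4 (0, 0, 0) [321.6 225.3]
w4 (0.011, 0, 0) [321.6 207.3]
w4 (-0.011, 0, 0) [321.6 242.7]
w4 (0, 0, -0.019) [321.6 237.7]
w4 (0.011, 0.004, 0) [328.5 207.3]
w5 (0, 0, 0) [321.6 225.3]
w5 (0.011, 0, 0) [321.6 207.3]
w5 (-0.011, 0, 0) [321.6 242.7]
w5 (0, 0, -0.019) [321.6 237.7]
w5 (0.011, 0.004, 0) [328.5 207.3]
blob [300 202  24  25 242] [309.6 211.5]
  world [ 608.7 -116.8   82.2] local [ 42.4 -68.2] width mm 13.9
blob [148 223  35   7 166] [165.6 226.7]
  world [ 526.5 -129.9   85.9] local [-40.5 -76.2] width mm 20.1
(229, 24) [561.6 -19.7  76.4] [ 1.4 31.7]
(384, 22) [641.6 -13.7  76.4] [81.6 32.7]
(379, 195) [ 649.1 -105.9   76.4] [ 83.3 -59.8]
(242, 197) [ 568.2 -112.2   76.4] [  2.2 -61. ]
```

View pics/w4z.png

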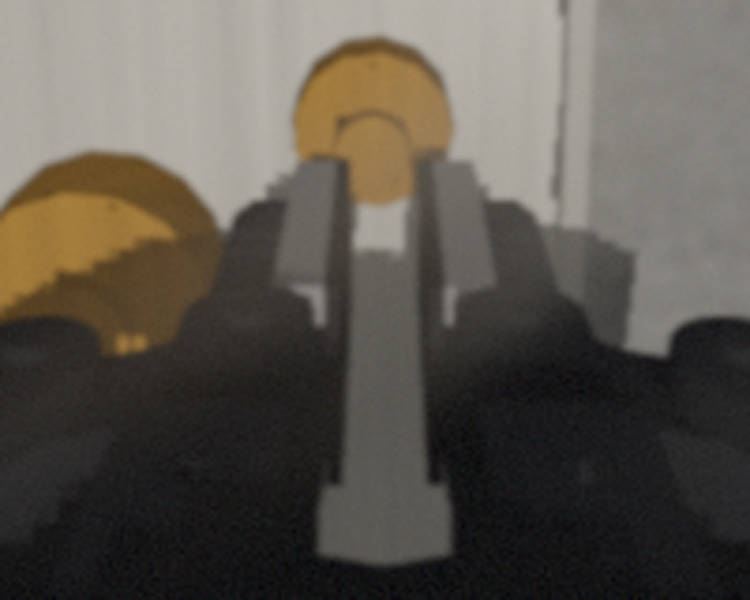

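```bash
python3 - <<'E'
from h import *
import pickle,cv2
o,im=pickle.load(open('w5.pkl','rb'));C=cam('wrist',o)
Rt=R.from_euler('xyz',o['tcp_rot'],degrees=True).as_matrix()
S=cam('scene')
for z in(0,-.01,-.02,-.03,-.04):
  P=[o['tcp_pos']+Rt@np.array(l) for l in((.011,.0042,z),(.011,-.0042,z),(.011,.014,z))]
  ps=proj(S,P[0]);print(z,proj(C,np.array(P)).round(1).tolist(),'scene',ps.round(1),'zoomed',((ps-[190,130])*3.4).round(0))
cv2.imwrite('pics/w5z.png',cv2.resize(im[190:350,220:420],None,fx=3.75,fy=3.75,interpolation=cv2.INTER_CUBIC))
s=robot.read_camera('scene');cv2.imwrite('pics/s6.png',cv2.resize(s[180:240,240:340],None,fx=8,fy=8,interpolation=cv2.INTER_CUBIC))
print([((proj(S,o['tcp_pos']+Rt@np.array((.011,0,z)))-[240,180])*8).round() for z in (0,-.03)])
E
```

```text
0 [[328.9, 207.3], [314.3, 207.3], [345.8, 207.3]] scene [293.4 221.9] zoomed [352. 312.]
-0.01 [[329.2, 212.6], [313.9, 212.6], [347.1, 212.6]] scene [293.2 219.8] zoomed [351. 305.]
-0.02 [[329.7, 218.6], [313.4, 218.6], [348.6, 218.6]] scene [292.9 217.7] zoomed [350. 298.]
-0.03 [[330.1, 225.3], [312.9, 225.3], [350.2, 225.3]] scene [292.7 215.6] zoomed [349. 291.]
-0.04 [[330.7, 232.8], [312.3, 232.8], [352.1, 232.8]] scene [292.4 213.4] zoomed [348. 284.]
[array([428., 326.]), array([422., 275.])]
```

View pics/w5z.png

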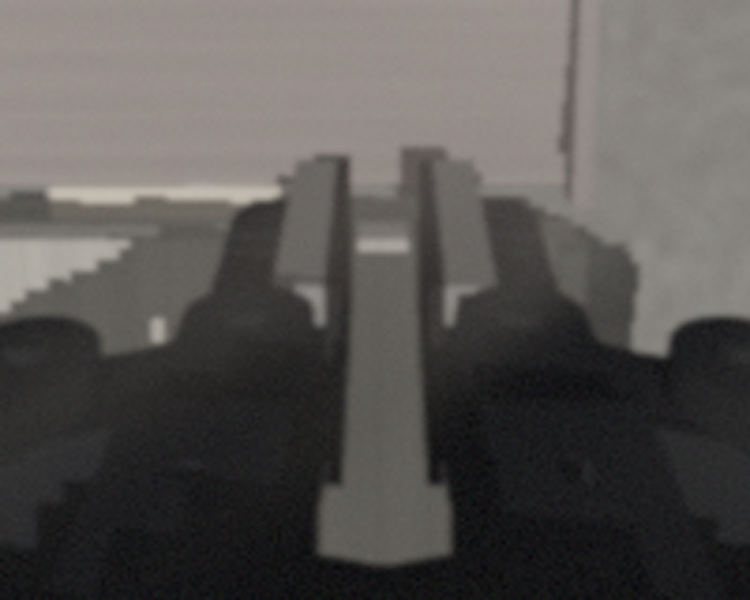

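View pics/s6.png

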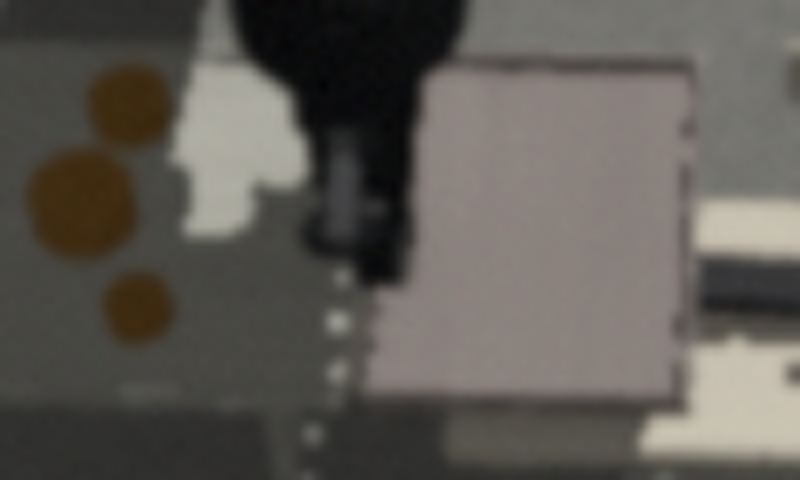

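The fingertips project about 24 mm behind the reported TCP: wrist row 232 instead of 207–225, and the scene view agrees. That explains the miss. I'll go back behind the small weight and lower gently, watching the force.

Emit:
{"name": "drive_tool", "arguments": {
  "steps": [
    {"dx":0,"dy":0,"dz":25,"ax":0,"ay":0,"az":0,"grip":0.1},
    {"dx":2,"dy":-35,"dz":30,"ax":0,"ay":0,"az":0,"grip":0.1},
    {"dx":4,"dy":-70,"dz":30,"ax":0,"ay":0,"az":0,"grip":0.1},
    {"dx":6,"dy":-105,"dz":30,"ax":0,"ay":0,"az":0,"grip":0.1},
    {"dx":8.5,"dy":-136,"dz":30,"ax":0,"ay":0,"az":0,"grip":0.1},
    {"dx":8.5,"dy":-136,"dz":5,"ax":0,"ay":0,"az":0,"grip":0.1},
    {"dx":8.5,"dy":-136,"dz":-10,"ax":0,"ay":0,"az":0,"grip":0.1},
    {"dx":8.5,"dy":-136,"dz":-14,"ax":0,"ay":0,"az":0,"grip":0.1},
    {"dx":8.5,"dy":-136,"dz":-14,"ax":0,"ay":0,"az":0,"grip":0.1}
  ]
}}

```text
time_s: 5.47
tcp_pos: [0.6171, -0.1675, 0.0643]
tcp_rot: [-179.8, -0.0, 93.5]
wrist_force: [-0.0, 1.0, 1.4]
grip_width: 0.0085
```

```bash
python3 w.py w6; python3 - <<'E'
import cv2
im=cv2.imread('pics/w6.png');cv2.imwrite('pics/w6z.png',cv2.resize(im[130:350,200:440],None,fx=2.7,fy=2.7,interpolation=cv2.INTER_CUBIC))
E
```

```text
{'time_s': 5.4667, 'tcp_pos': array([ 0.61705486, -0.16754112,  0.06428797]), 'tcp_rot': array([-1.79834200e+02, -1.87390779e-02,  9.34775871e+01]), 'wrist_force': array([-0.0103729 ,  1.03089531,  1.391931  ]), 'grip_width': 0.00851307348174485, 'joint_pos': array([-14.24523137,  25.24322355,  34.53072522,  94.46892277,
       -15.38769014,  65.27425495,  27.73589905])}
```

View pics/w6z.png

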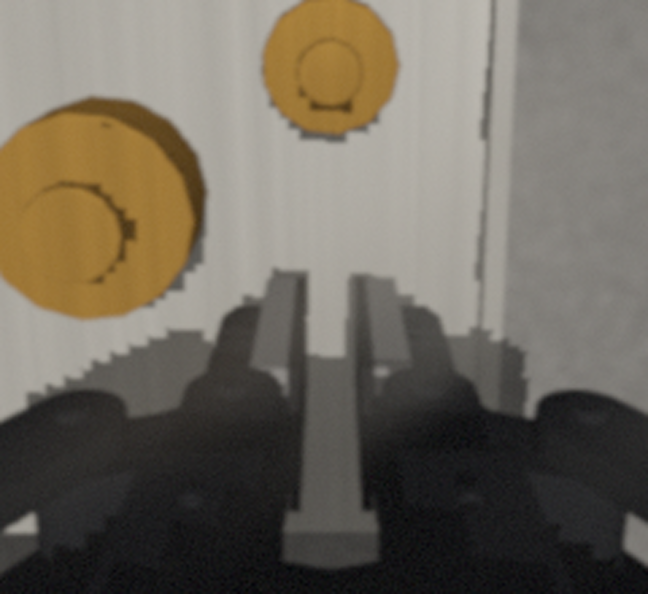

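TCP z is 64 mm, below the deck top, with no contact, which confirms the offset. Feeling downward in small steps.

Emit:
{"name": "drive_tool", "arguments": {
  "steps": [
    {"dx":0,"dy":0,"dz":-3,"ax":0,"ay":0,"az":0,"grip":0.1},
    {"dx":0,"dy":0,"dz":-3,"ax":0,"ay":0,"az":0,"grip":0.1}
  ]
}}

```text
time_s: 5.68
tcp_pos: [0.619, -0.167, 0.0635]
tcp_rot: [179.9, 0.0, 93.6]
wrist_force: [0.3, 0.9, 0.3]
grip_width: 0.0082
```

Emit:
{"name": "drive_tool", "arguments": {
  "steps": [
    {"dx":0,"dy":0,"dz":-2,"ax":0,"ay":0,"az":0,"grip":0.1},
    {"dx":0,"dy":0,"dz":-2,"ax":0,"ay":0,"az":0,"grip":0.1}
  ]
}}

```text
time_s: 5.85
tcp_pos: [0.6186, -0.167, 0.0611]
tcp_rot: [180.0, 0.0, 93.6]
wrist_force: [-0.8, 0.5, 0.2]
grip_width: 0.0082
```

Emit:
{"name": "drive_tool", "arguments": {
  "steps": [
    {"dx":0,"dy":0,"dz":-1,"ax":0,"ay":0,"az":0,"grip":0.1},
    {"dx":0,"dy":0,"dz":-1,"ax":0,"ay":0,"az":0,"grip":0.1}
  ]
}}

```text
time_s: 6.02
tcp_pos: [0.6184, -0.1671, 0.0598]
tcp_rot: [180.0, -0.0, 93.5]
wrist_force: [0.1, 0.6, 0.1]
grip_width: 0.0089
```

```bash
python3 w.py w7; python3 - <<'E'
import cv2
im=cv2.imread('pics/w7.png');cv2.imwrite('pics/w7z.png',cv2.resize(im[130:350,200:440],None,fx=2.7,fy=2.7,interpolation=cv2.INTER_CUBIC))
E
```

```text
{'time_s': 6.0167, 'tcp_pos': array([ 0.61837575, -0.16709586,  0.05982824]), 'tcp_rot': array([ 1.79986823e+02, -1.63251429e-03,  9.35414760e+01]), 'wrist_force': array([0.05300245, 0.6188484 , 0.05112683]), 'grip_width': 0.008920454947273077, 'joint_pos': array([-14.19763025,  25.4938746 ,  34.41697759,  94.69432871,
       -15.62153352,  64.66433008,  27.89816712])}
```

View pics/w7z.png

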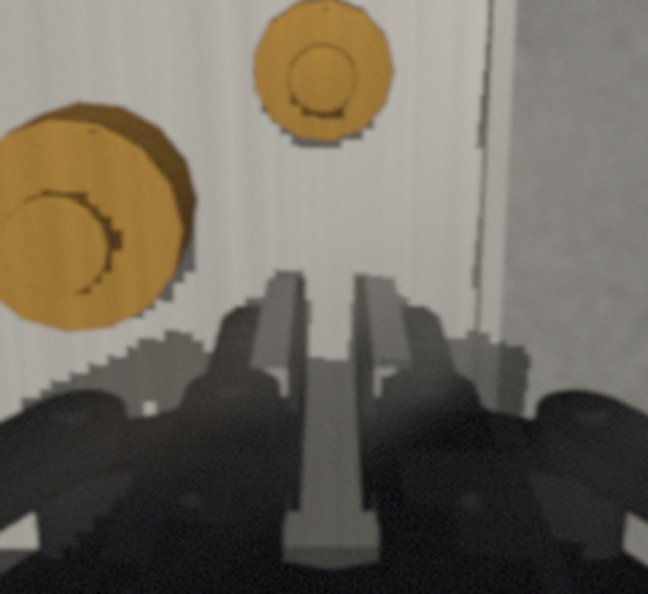

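Emit:
{"name": "drive_tool", "arguments": {
  "steps": [
    {"dx":0,"dy":0,"dz":-1.5,"ax":0,"ay":0,"az":0,"grip":0.1},
    {"dx":0,"dy":0,"dz":-1.5,"ax":0,"ay":0,"az":0,"grip":0.1}
  ]
}}

```text
time_s: 6.23
tcp_pos: [0.6182, -0.1672, 0.058]
tcp_rot: [-180.0, -0.0, 93.5]
wrist_force: [0.3, -0.2, 0.6]
grip_width: 0.0085
```

Emit:
{"name": "drive_tool", "arguments": {
  "steps": [
    {"dx":0,"dy":0,"dz":-1.5,"ax":0,"ay":0,"az":0,"grip":0.1},
    {"dx":0,"dy":0,"dz":-1.5,"ax":0,"ay":0,"az":0,"grip":0.1}
  ]
}}

```text
time_s: 6.4
tcp_pos: [0.6181, -0.1672, 0.0564]
tcp_rot: [-180.0, -0.0, 93.5]
wrist_force: [-1.1, -0.1, 0.3]
grip_width: 0.0088
```

```bash
python3 - <<'E'
from h import *
import cv2
o=robot.get_obs();print(o['tcp_pos'],o['wrist_force'])
s=robot.read_camera('scene');cv2.imwrite('pics/s8.png',cv2.resize(s[175:245,215:315],None,fx=8,fy=8,interpolation=cv2.INTER_CUBIC))
Rt=R.from_euler('xyz',o['tcp_rot'],degrees=True).as_matrix();S=cam('scene')
for x in(-.011,0,.011):
  print(x,[((proj(S,o['tcp_pos']+Rt@np.array((x,0,z)))-[215,175])*8).round().tolist() for z in (0,-.01,-.02,-.03)])
E
```

```text
[ 0.61811402 -0.16720306  0.05641579] [-1.08600279 -0.12981556  0.28529279]
-0.011 [[193.0, 392.0], [188.0, 375.0], [184.0, 359.0], [179.0, 343.0]]
0 [[223.0, 392.0], [219.0, 376.0], [214.0, 360.0], [209.0, 343.0]]
0.011 [[253.0, 393.0], [249.0, 377.0], [244.0, 361.0], [240.0, 344.0]]
```

View pics/s8.png

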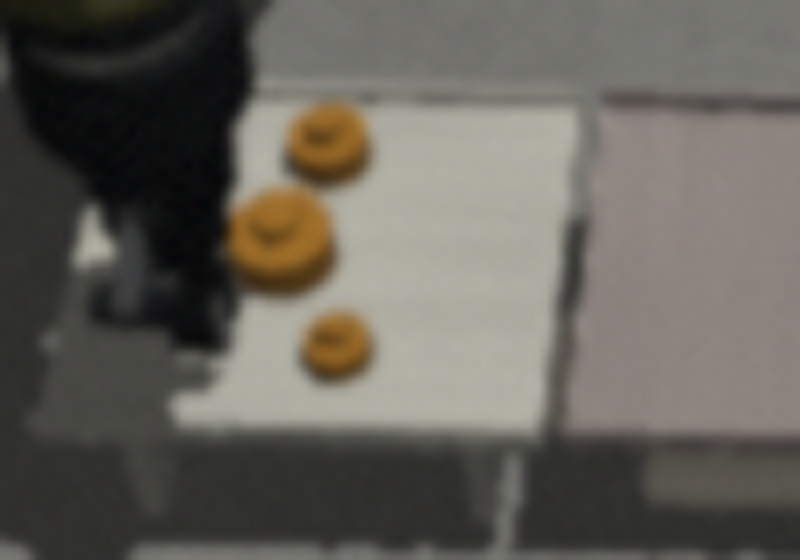

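The tip shows at rows ≈350, against 360 expected at deck contact, so it is ≈5 mm above the deck. I'll lower another 2 mm and start a short push.

Emit:
{"name": "drive_tool", "arguments": {
  "steps": [
    {"dx":0,"dy":0,"dz":-2,"ax":0,"ay":0,"az":0,"grip":0.1},
    {"dx":0,"dy":0,"dz":-2,"ax":0,"ay":0,"az":0,"grip":0.1}
  ]
}}

```text
time_s: 6.62
tcp_pos: [0.6181, -0.1672, 0.0544]
tcp_rot: [-180.0, -0.0, 93.5]
wrist_force: [-0.7, -0.3, 0.5]
grip_width: 0.0084
```

Emit:
{"name": "drive_tool", "arguments": {
  "steps": [
    {"dx":-0.5,"dy":8,"dz":0,"ax":0,"ay":0,"az":0,"grip":0.1},
    {"dx":-1,"dy":16,"dz":0,"ax":0,"ay":0,"az":0,"grip":0.1},
    {"dx":-1.5,"dy":24,"dz":0,"ax":0,"ay":0,"az":0,"grip":0.1},
    {"dx":-2,"dy":32,"dz":0,"ax":0,"ay":0,"az":0,"grip":0.1},
    {"dx":-2.5,"dy":40,"dz":0,"ax":0,"ay":0,"az":0,"grip":0.1}
  ]
}}

```text
time_s: 7.03
tcp_pos: [0.6158, -0.1259, 0.0548]
tcp_rot: [180.0, -0.0, 93.6]
wrist_force: [0.3, -0.4, 0.9]
grip_width: 0.0086
```

```bash
python3 w.py w9; python3 - <<'E'
import cv2
im=cv2.imread('pics/w9.png');cv2.imwrite('pics/w9z.png',cv2.resize(im[130:350,200:440],None,fx=2.7,fy=2.7,interpolation=cv2.INTER_CUBIC))
E
```

```text
{'time_s': 7.0333, 'tcp_pos': array([ 0.61584337, -0.12586811,  0.05482252]), 'tcp_rot': array([ 1.79992713e+02, -4.60954487e-03,  9.35846741e+01]), 'wrist_force': array([ 0.3203923 , -0.44663344,  0.91126379]), 'grip_width': 0.008624234322938611, 'joint_pos': array([-17.87308758,  24.24925775,  33.8926045 ,  96.73770024,
       -14.83017512,  63.53735883,  23.92728707])}
```

View pics/w9z.png

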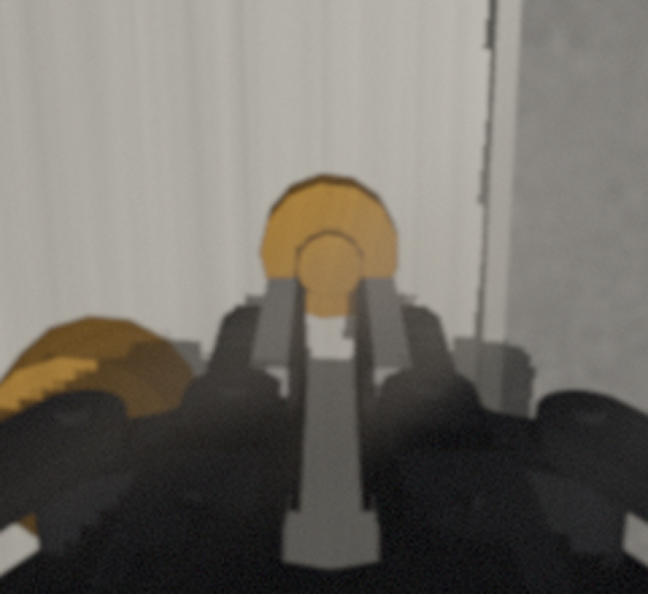

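```bash
python3 - <<'E'
import sys;sys.argv=['','w9.pkl']
exec(open('loc.py').read().split('hsv=')[0])
# far edge of disc top row 176/2.7+130 ; width edges row 250
def zu(u,v):return np.array([200+u/2.7,130+v/2.7])
for z in(.0879,.0764):
  print(z,ray(zu(329,180),z),ray(zu(262,250),z),ray(zu(398,250),z))
print('knob',ray(zu(330,260),.0969))
E
```

```text
0.0879 [ 0.61436317 -0.09965607  0.0879    ] [ 0.60336543 -0.11315382  0.0879    ] [ 0.62730809 -0.11165678  0.0879    ]
0.0764 [ 0.61455187 -0.10273921  0.0764    ] [ 0.60267945 -0.11731048  0.0764    ] [ 0.62852634 -0.11569438  0.0764    ]
knob [ 0.61523813 -0.11095164  0.0969    ]
```

The small weight is being pushed: its centre has moved to y ≈ -112 mm and sits cradled, upright, 14 mm ahead of the TCP. Pushing on, onto the pan.

Emit:
{"name": "drive_tool", "arguments": {
  "steps": [
    {"dx":-0.5,"dy":8,"dz":-0.5,"ax":0,"ay":0,"az":0,"grip":0.1},
    {"dx":-1.1,"dy":18,"dz":-0.5,"ax":0,"ay":0,"az":0,"grip":0.1},
    {"dx":-1.7,"dy":28,"dz":-0.5,"ax":0,"ay":0,"az":0,"grip":0.1},
    {"dx":-2.3,"dy":38,"dz":-0.5,"ax":0,"ay":0,"az":0,"grip":0.1},
    {"dx":-2.9,"dy":48,"dz":-0.5,"ax":0,"ay":0,"az":0,"grip":0.1},
    {"dx":-3.5,"dy":58,"dz":-0.5,"ax":0,"ay":0,"az":0,"grip":0.1},
    {"dx":-4.2,"dy":68,"dz":-0.5,"ax":0,"ay":0,"az":0,"grip":0.1},
    {"dx":-4.8,"dy":78,"dz":-0.5,"ax":0,"ay":0,"az":0,"grip":0.1},
    {"dx":-5.4,"dy":88,"dz":-0.5,"ax":0,"ay":0,"az":0,"grip":0.1},
    {"dx":-6,"dy":98,"dz":-0.5,"ax":0,"ay":0,"az":0,"grip":0.1},
    {"dx":-6.4,"dy":104,"dz":-0.5,"ax":0,"ay":0,"az":0,"grip":0.1},
    {"dx":-6.4,"dy":104,"dz":-0.5,"ax":0,"ay":0,"az":0,"grip":0.1}
  ]
}}

```text
time_s: 8.08
tcp_pos: [0.6093, -0.0205, 0.054]
tcp_rot: [-180.0, -0.1, 93.7]
wrist_force: [1.2, 0.1, -0.3]
grip_width: 0.0087
```

```bash
python3 w.py w10
```

```text
{'time_s': 8.0833, 'tcp_pos': array([ 0.60930055, -0.02053864,  0.05399952]), 'tcp_rot': array([-1.79981210e+02, -6.91620821e-02,  9.36911882e+01]), 'wrist_force': array([ 1.17468119,  0.11421685, -0.2706354 ]), 'grip_width': 0.008670390459017166, 'joint_pos': array([-26.92588887,  21.70973644,  32.22880833,  99.51986998,
       -12.92505007,  62.5009542 ,  13.1778215 ])}
```

View pics/w10.png

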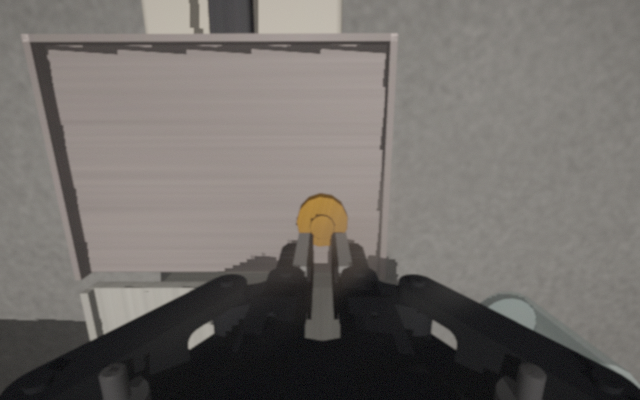

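The small weight stands upright on the pan at ≈(322,220), about 36 mm in from the pan's edge. Backing off, rising and moving behind the medium weight.

Emit:
{"name": "drive_tool", "arguments": {
  "steps": [
    {"dx":0.5,"dy":-12,"dz":0,"ax":0,"ay":0,"az":0,"grip":0.1},
    {"dx":0.5,"dy":-14,"dz":35,"ax":0,"ay":0,"az":0,"grip":0.1},
    {"dx":-10,"dy":-30,"dz":55,"ax":0,"ay":0,"az":0,"grip":0.1},
    {"dx":-27,"dy":-62,"dz":55,"ax":0,"ay":0,"az":0,"grip":0.1},
    {"dx":-46,"dy":-94,"dz":55,"ax":0,"ay":0,"az":0,"grip":0.1},
    {"dx":-64,"dy":-126,"dz":55,"ax":0,"ay":0,"az":0,"grip":0.1},
    {"dx":-82,"dy":-158,"dz":55,"ax":0,"ay":0,"az":0,"grip":0.1},
    {"dx":-84,"dy":-162,"dz":50,"ax":0,"ay":0,"az":0,"grip":0.1},
    {"dx":-84,"dy":-162,"dz":50,"ax":0,"ay":0,"az":0,"grip":0.1}
  ]
}}

```text
time_s: 8.88
tcp_pos: [0.5228, -0.1905, 0.1041]
tcp_rot: [-180.0, 0.0, 93.0]
wrist_force: [-0.2, 1.5, 0.2]
grip_width: 0.0083
```

```bash
python3 w.py w11; python3 loc.py w11.pkl
```

```text
{'time_s': 8.8833, 'tcp_pos': array([ 0.52276003, -0.19052161,  0.10411842]), 'tcp_rot': array([-1.79972356e+02,  4.91580623e-02,  9.30215111e+01]), 'wrist_force': array([-0.23847525,  1.52770581,  0.21160749]), 'grip_width': 0.008342116136594795, 'joint_pos': array([-17.31216587,  12.411915  ,  39.07683154, 104.53754345,
        -8.4670549 ,  66.00638251,  27.5894989 ])}
blob [ 303  120   48   50 1888] [326.5 144.5]
  world [ 523.3 -145.3   85.9] local [-44.6 -91.3] width mm 29.0
blob [377 129  42  36 601] [394.1 142.1]
  world [ 564.  -141.7   85.9] local [ -3.8 -90.2] width mm 25.3
(229, 24) [463.3 -80.2  76.4] [-100.5  -22.6]
(384, 22) [552.7 -74.4  76.4] [-10.9 -22.4]
(379, 195) [ 560.  -177.5   76.4] [ -10.  -125.7]
(242, 197) [ 469.6 -183.6   76.4] [-100.7 -126.2]
```

View pics/w11.png

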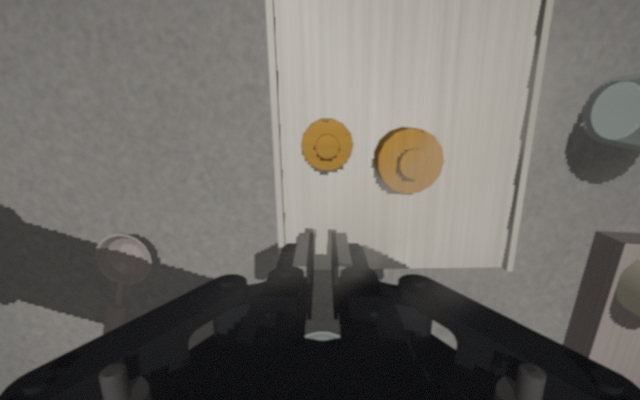

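Medium weight at (326,145), world (523, -145), clear of the large one. Descending behind it.

Emit:
{"name": "drive_tool", "arguments": {
  "steps": [
    {"dx":0,"dy":0,"dz":-25,"ax":0,"ay":0,"az":0,"grip":0.1},
    {"dx":0,"dy":0,"dz":-42,"ax":0,"ay":0,"az":0,"grip":0.1},
    {"dx":0,"dy":0,"dz":-48,"ax":0,"ay":0,"az":0,"grip":0.1},
    {"dx":0,"dy":0,"dz":-50,"ax":0,"ay":0,"az":0,"grip":0.1},
    {"dx":0,"dy":0,"dz":-50,"ax":0,"ay":0,"az":0,"grip":0.1}
  ]
}}

```text
time_s: 9.35
tcp_pos: [0.5258, -0.1847, 0.0542]
tcp_rot: [-180.0, 0.0, 93.6]
wrist_force: [-0.3, -0.2, 0.1]
grip_width: 0.0081
```

Emit:
{"name": "drive_tool", "arguments": {
  "steps": [
    {"dx":0,"dy":0,"dz":-1,"ax":0,"ay":0,"az":0,"grip":0.1},
    {"dx":0,"dy":0,"dz":-1,"ax":0,"ay":0,"az":0,"grip":0.1}
  ]
}}

```text
time_s: 9.52
tcp_pos: [0.5264, -0.1853, 0.0542]
tcp_rot: [179.9, 0.0, 93.6]
wrist_force: [-0.2, 0.2, -0.4]
grip_width: 0.0086
```

Emit:
{"name": "drive_tool", "arguments": {
  "steps": [
    {"dx":-1.5,"dy":8,"dz":-0.5,"ax":0,"ay":0,"az":0,"grip":0.1},
    {"dx":-2.2,"dy":16,"dz":-0.5,"ax":0,"ay":0,"az":0,"grip":0.1},
    {"dx":-2.7,"dy":24,"dz":-0.5,"ax":0,"ay":0,"az":0,"grip":0.1},
    {"dx":-3.2,"dy":32,"dz":-0.5,"ax":0,"ay":0,"az":0,"grip":0.1},
    {"dx":-3.7,"dy":40,"dz":-0.5,"ax":0,"ay":0,"az":0,"grip":0.1},
    {"dx":-4.2,"dy":48,"dz":-0.5,"ax":0,"ay":0,"az":0,"grip":0.1},
    {"dx":-4.7,"dy":56,"dz":-0.5,"ax":0,"ay":0,"az":0,"grip":0.1}
  ]
}}

```text
time_s: 10.1
tcp_pos: [0.5208, -0.1284, 0.0529]
tcp_rot: [180.0, 0.0, 93.6]
wrist_force: [0.4, -1.7, 1.4]
grip_width: 0.0083
```

```bash
python3 w.py w12
```

```text
{'time_s': 10.1, 'tcp_pos': array([ 0.52082947, -0.12838771,  0.05293254]), 'tcp_rot': array([1.79972775e+02, 1.12847814e-02, 9.35506863e+01]), 'wrist_force': array([ 0.384693  , -1.71129763,  1.41110148]), 'grip_width': 0.008309133598132965, 'joint_pos': array([-21.79662256,  13.0372306 ,  36.71333112, 110.07256257,
        -8.98399259,  59.69123836,  22.31082011])}
```

View pics/w12.png

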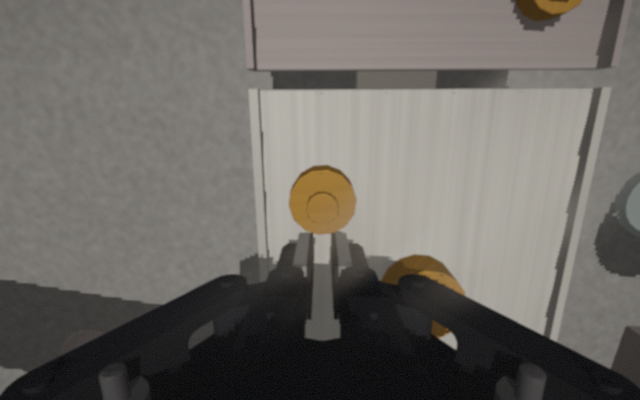

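The medium weight is at (322,200), straight ahead of the fingers and upright. I'll push it across the gap briskly so it doesn't bridge as the pan sinks.

Emit:
{"name": "drive_tool", "arguments": {
  "steps": [
    {"dx":-0.5,"dy":8,"dz":0,"ax":0,"ay":0,"az":0,"grip":0.1},
    {"dx":-1.3,"dy":20,"dz":0,"ax":0,"ay":0,"az":0,"grip":0.1},
    {"dx":-2.2,"dy":36,"dz":0,"ax":0,"ay":0,"az":0,"grip":0.1},
    {"dx":-3.3,"dy":53,"dz":0,"ax":0,"ay":0,"az":0,"grip":0.1},
    {"dx":-4.4,"dy":71,"dz":0,"ax":0,"ay":0,"az":0,"grip":0.1},
    {"dx":-5.5,"dy":89,"dz":0,"ax":0,"ay":0,"az":0,"grip":0.1},
    {"dx":-6.3,"dy":102,"dz":0,"ax":0,"ay":0,"az":0,"grip":0.1},
    {"dx":-6.3,"dy":102,"dz":3,"ax":0,"ay":0,"az":0,"grip":0.1}
  ]
}}

```text
time_s: 10.82
tcp_pos: [0.5135, -0.0233, 0.0551]
tcp_rot: [-179.9, -0.1, 93.8]
wrist_force: [0.9, 0.1, -1.6]
grip_width: 0.0083
```

```bash
python3 w.py w13
```

```text
{'time_s': 10.8167, 'tcp_pos': array([ 0.513537  , -0.02333152,  0.05509377]), 'tcp_rot': array([-1.79901986e+02, -9.92118849e-02,  9.37919421e+01]), 'wrist_force': array([ 0.92631063,  0.07943653, -1.57788235]), 'grip_width': 0.008306780050060247, 'joint_pos': array([-30.63073446,   9.59237687,  33.01686385, 112.72897432,
        -6.15486662,  59.45860373,   8.95712255])}
```

View pics/w13.png

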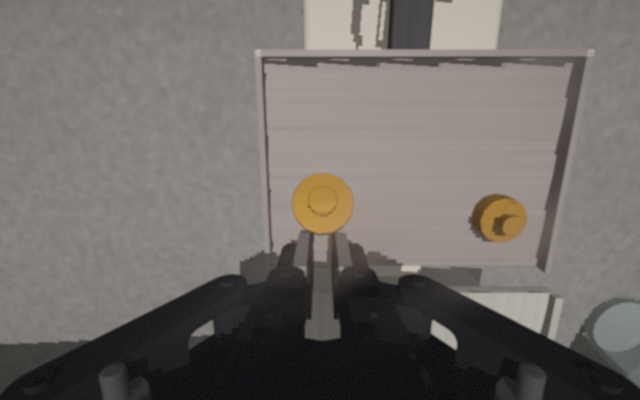

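Both weights are on the pan: medium at (322,202), small at (500,218), both upright. I'll lift clear, move the arm away and let the beam settle.

Emit:
{"name": "drive_tool", "arguments": {
  "steps": [
    {"dx":0.5,"dy":-10,"dz":5,"ax":0,"ay":0,"az":0,"grip":0.1},
    {"dx":0.5,"dy":-14,"dz":40,"ax":0,"ay":0,"az":0,"grip":0.1},
    {"dx":0.5,"dy":-20,"dz":80,"ax":0,"ay":0,"az":0,"grip":0.1},
    {"dx":0,"dy":-50,"dz":105,"ax":0,"ay":0,"az":0,"grip":0.1},
    {"dx":0,"dy":-85,"dz":120,"ax":0,"ay":0,"az":0,"grip":0.1},
    {"dx":0,"dy":-120,"dz":130,"ax":0,"ay":0,"az":0,"grip":0.1},
    {"dx":-5,"dy":-155,"dz":130,"ax":0,"ay":0,"az":0,"grip":0.1},
    {"dx":-10,"dy":-190,"dz":130,"ax":0,"ay":0,"az":0,"grip":0.1},
    {"dx":-15,"dy":-225,"dz":130,"ax":0,"ay":0,"az":0,"grip":0.1},
    {"dx":-20,"dy":-260,"dz":130,"ax":0,"ay":0,"az":0,"grip":0.1},
    {"dx":-20,"dy":-280,"dz":130,"ax":0,"ay":0,"az":0,"grip":0.1},
    {"dx":-20,"dy":-280,"dz":130,"ax":0,"ay":0,"az":0,"grip":0.1}
  ]
}}

```text
time_s: 11.87
tcp_pos: [0.4907, -0.3159, 0.1866]
tcp_rot: [-180.0, 0.3, 92.9]
wrist_force: [-0.7, 0.3, -0.0]
grip_width: 0.0085
```

Emit:
{"name": "drive_tool", "arguments": {
  "steps": [
    {"dx":0,"dy":0,"dz":0,"ax":0,"ay":0,"az":0,"grip":0.1},
    {"dx":0,"dy":0,"dz":0,"ax":0,"ay":0,"az":0,"grip":0.1},
    {"dx":0,"dy":0,"dz":0,"ax":0,"ay":0,"az":0,"grip":0.1},
    {"dx":0,"dy":0,"dz":0,"ax":0,"ay":0,"az":0,"grip":0.1},
    {"dx":0,"dy":0,"dz":0,"ax":0,"ay":0,"az":0,"grip":0.1},
    {"dx":0,"dy":0,"dz":0,"ax":0,"ay":0,"az":0,"grip":0.1},
    {"dx":0,"dy":0,"dz":0,"ax":0,"ay":0,"az":0,"grip":0.1},
    {"dx":0,"dy":0,"dz":0,"ax":0,"ay":0,"az":0,"grip":0.1}
  ]
}}

```text
time_s: 12.53
tcp_pos: [0.4946, -0.3069, 0.1858]
tcp_rot: [180.0, -0.0, 93.6]
wrist_force: [-0.8, 0.5, -0.1]
grip_width: 0.0084
```

```bash
python3 - <<'E'
from workcell import robot
import cv2
s=robot.read_camera("scene");t=robot.read_camera("top")
cv2.imwrite("pics/s14.png",cv2.resize(s[150:250,210:410],None,fx=4,fy=4,interpolation=cv2.INTER_CUBIC))
cv2.imwrite("pics/s14p.png",cv2.resize(s[175:225,320:370],None,fx=12,fy=12,interpolation=cv2.INTER_CUBIC))
cv2.imwrite("pics/t14.png",cv2.resize(t[150:240,240:420],None,fx=4.4,fy=4.4,interpolation=cv2.INTER_CUBIC))
E
```

```text
(no output)
```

View pics/s14.png

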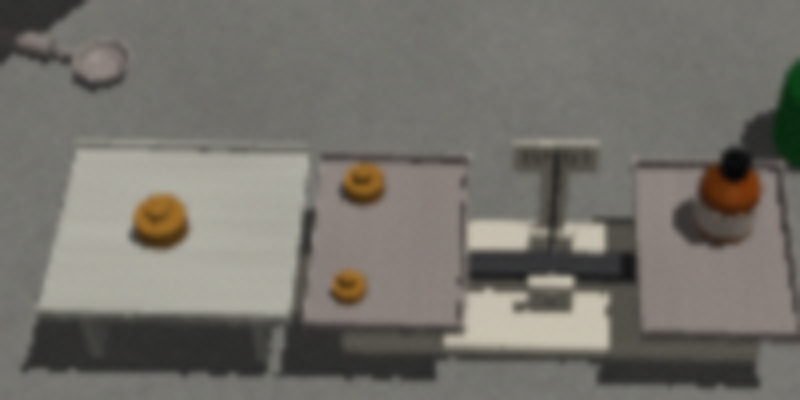

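View pics/s14p.png

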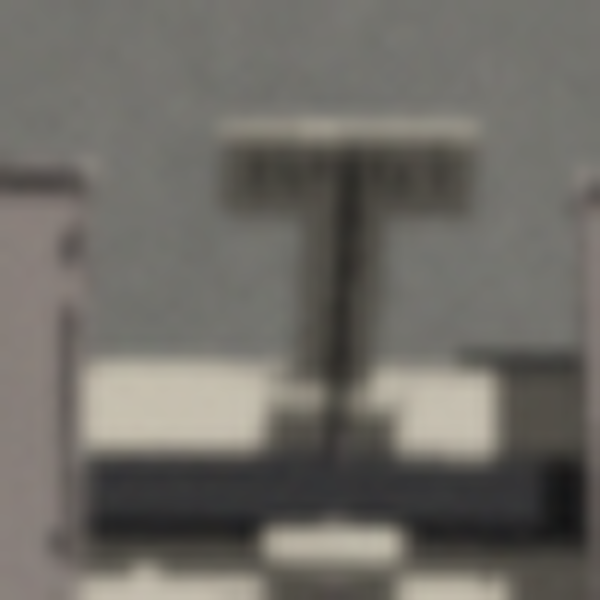

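View pics/t14.png

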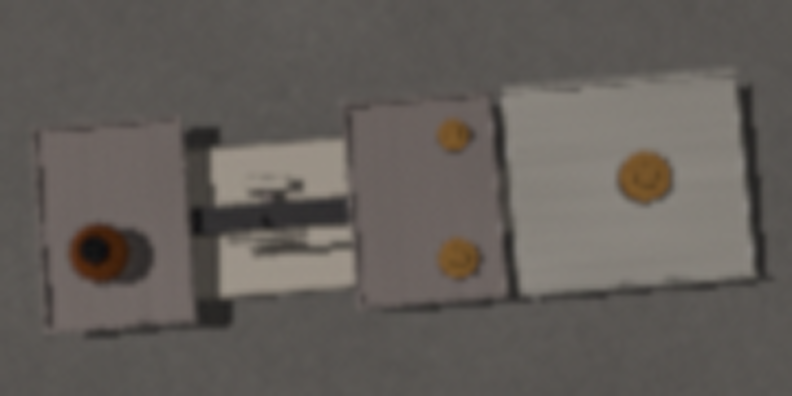

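The pointer is now near the middle of the plate, ≈350 on a plate spanning 220–480. The medium and small weights are on the pan and the large is still at its place on the deck. I'll wait another second to check that it stays still.

Emit:
{"name": "drive_tool", "arguments": {
  "steps": [
    {"dx":0,"dy":0,"dz":0,"ax":0,"ay":0,"az":0,"grip":0.1},
    {"dx":0,"dy":0,"dz":0,"ax":0,"ay":0,"az":0,"grip":0.1},
    {"dx":0,"dy":0,"dz":0,"ax":0,"ay":0,"az":0,"grip":0.1},
    {"dx":0,"dy":0,"dz":0,"ax":0,"ay":0,"az":0,"grip":0.1},
    {"dx":0,"dy":0,"dz":0,"ax":0,"ay":0,"az":0,"grip":0.1},
    {"dx":0,"dy":0,"dz":0,"ax":0,"ay":0,"az":0,"grip":0.1},
    {"dx":0,"dy":0,"dz":0,"ax":0,"ay":0,"az":0,"grip":0.1},
    {"dx":0,"dy":0,"dz":0,"ax":0,"ay":0,"az":0,"grip":0.1},
    {"dx":0,"dy":0,"dz":0,"ax":0,"ay":0,"az":0,"grip":0.1},
    {"dx":0,"dy":0,"dz":0,"ax":0,"ay":0,"az":0,"grip":0.1},
    {"dx":0,"dy":0,"dz":0,"ax":0,"ay":0,"az":0,"grip":0.1},
    {"dx":0,"dy":0,"dz":0,"ax":0,"ay":0,"az":0,"grip":0.1}
  ]
}}

```text
time_s: 13.63
tcp_pos: [0.4944, -0.3073, 0.1858]
tcp_rot: [180.0, 0.0, 93.5]
wrist_force: [-0.1, 0.1, 0.3]
grip_width: 0.0084
```

```bash
python3 - <<'E'
from h import *
import cv2
s=robot.read_camera("scene")
cv2.imwrite("pics/s15.png",s)
cv2.imwrite("pics/s15p.png",cv2.resize(s[175:225,320:370],None,fx=12,fy=12,interpolation=cv2.INTER_CUBIC))
# expected pointer px for angles: pointer top ~ z .14 above pivot local y .184
S=cam('scene');B=np.array([.5622,-.0514]);th=np.radians(3.56)
a=cv2.imread('pics/scene0.png')
print(a[186:190,330:365].mean(2).round().astype(int)[1]);print(s[186:190,330:365].mean(2).round().astype(int)[1])
print(np.abs(cv2.imread('pics/s15p.png').astype(int)-cv2.imread('pics/s14p.png')).mean())
E
```

```text
[112 111 111 110 109 108 108 106  99  87  81  77  78  78  81  85  82  81
  77  74  77  77  79  82  85  83  80  85  92 102 110 112 114 112 111]
[115 115 114 114 112 111 111 109 100  90  83  78  81  81  82  86  84  85
  78  75  78  78  83  86  87  86  82  85  94 103 113 118 117 115 113]
0.7788101851851852
```

View pics/s15p.png

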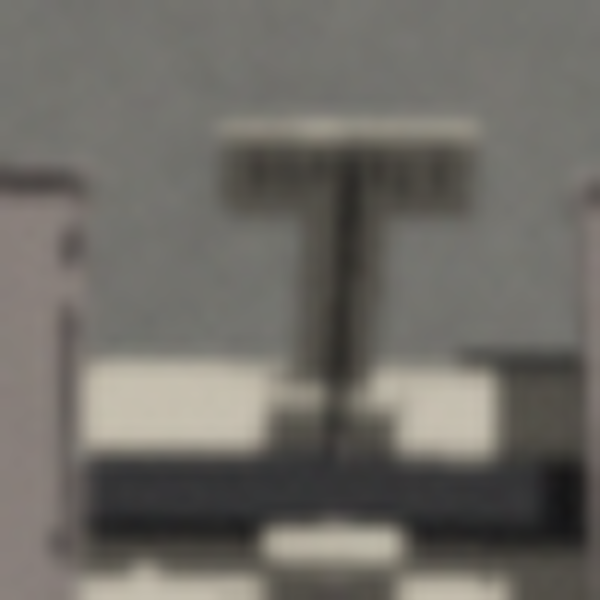

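View pics/s15.png

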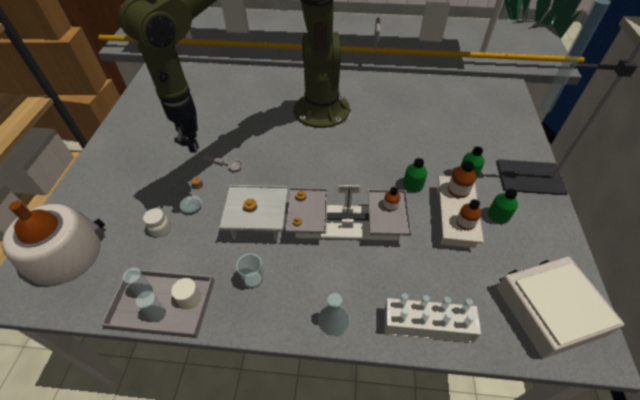

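The beam is steady and within a pixel of centre. The bottles and bystanders are where they were, and the arm is clear. Handing in.

```bash
python3 -c "
from workcell import robot
print(robot.job_done(), robot.get_obs()['time_s'])"
```

```text
the job is handed in; nothing more can be done
the job is handed in; nothing more can be done
```

The bottle on the sample pan is the small one (150 g; it measured about 47 mm across against 46 mm given). I slid the 50 g weight and then the 100 g weight from the deck onto the empty pan, and the 200 g weight stayed in its place on the deck. I handed in at about 13.7 s of the 51 s allowed.

**Last checks:**
- Both weights stood upright on the pan.
- The pointer was within about a pixel of the middle of the plate, and nothing moved between two pictures taken about a second apart.
- The bottles and other bench items looked unmoved, and the arm was clear of everything.
- The forces read after each move stayed under 2 N.

**What failed or disagreed:**
- The first two move calls were refused, because each row needed all seven fields.
- The first pass at the small weight went over it without touching. The fingertips turned out to be about 24 mm behind the reported tool point, so I went back, lowered further and pushed again.
- My first height estimate for the bottle's cap, 141 mm, was about 9 mm above what the small bottle should give. I relied on the diameter instead, and the level beam agrees with that choice.
- The beam's angle was judged only from the picture of the pointer, which shows about half a gradation at best.

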